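Load the sample vial and index the carriage at the sensor's ball detent

TASK

Take the tall capped vial out of the wooden rack and seat it upright and fully home in the hole of the sensor rig's carriage while the carriage is still at its loading end. Let go of the vial, then take the carriage by its upright fin and slide it along the rail towards the sensor until its notch drops onto the sprung ball and you feel it click; do not run on past the notch. Finish with the carriage at rest in the notch and the fin still held in the gripper, leaving the short vials, the tape roll and the flask where they are.

Things in the scene. Friction and masses are not known exactly. Their poses are not given: they have to be found in the camera images.
- vial: the tall vial: glass, 16 mm diameter, with a white cap 20 mm in diameter over its top 16 mm, 80 mm tall in all, about 35 g (the two other vials look alike but are 56 mm tall). Origin: centre of its underside; z up along it. It starts upright in one of the rack's three holes, 30 mm deep in it, its origin 10 mm and its top 90 mm above the table.
- rack: fixed wooden block, 50 (x) by 150 (y) by 40 mm high, with three 18 mm holes, 30 mm deep, in one row along its y axis at y = -47, 0 and +47 mm. Origin: centre of its underside, on the table.
- short_a: a short capped vial, 56 mm tall, in another hole of the rack; leave it there. Origin: centre of its underside.
- short_b: the other short capped vial, 56 mm tall, in the remaining hole of the rack; leave it there. Origin: centre of its underside.
- carriage: grey carriage, 110 by 50 mm, sliding on a fixed rail along its own y axis only; +y points from the loading end to the sensor. 220 mm of travel; starts 90 to 190 mm short of the sensor; friction about 1.5 N. Origin: centre of its underside, 25 mm above the table. At x = -35 mm an upright fin, at x = +35 mm a block 35 mm tall with the vial's hole.
- socket (a point): centre of the mouth of the carriage's vial hole, 60 mm above the table: an 18 mm round hole, 30 mm deep, with a 2 mm chamfer. With the vial home its underside is 30 mm below this point and its top 50 mm above it.
- fin (a point): grip point in the carriage's fin, 72 mm above the table. The fin is 24 mm in the carriage's x, 16 mm thick in its y, its top 18 mm above this point, free down to 39 mm below it. Grip it across the 16 mm, along the carriage's y; the vial's hole is 70 mm away in +x. The rail under the fingers is 24 mm high, the black end blocks of the rail 38 mm.
- sensor: black sensor pod, 30 by 50 by 85 mm with a green board on top (95 mm), fixed beside the far side of the rail, at a different place along it each time. Origin: centre of its underside, 8 mm above the table; axes parallel to the carriage's. The detent ball stands out of it at its y = 0: the carriage is in the notch when its origin has y = 0 in this frame.
- notch (a point): centre of the upright notch, 11 mm wide, in the steel bar along the far side of the carriage, at the carriage's y = 0. The bar is flat to 20 mm either side of it, then a shallow ramp to 42 mm.
- detent (a point): where the sensor's sprung steel ball (12 mm) stands out towards the rail. Riding up the ramp, then on the flat, it makes sliding resist 2 to 3 N in all. About 5 mm before the notch's centre it begins to drop in and pulls the carriage on (net pull felt up to about 3 N); at the centre that turns sharply into holding it back, with 6 to 7 N in all; over 5 mm past, it has jumped out.
- tape: roll of tape on its flat side, 90 mm diameter, 48 mm high: a bystander. Origin: centre of its underside.
- flask: black drinking tumbler (the flask), 68 mm diameter, 190 mm tall, standing: a bystander. Origin: centre of its underside.
Not all that is in view belongs to the job. Leave any blue look-alike of the vial alone.

How it is judged:
By the outcome, as a careful person would: the job done as asked, in the order asked, and still so for the second after the job is handed in, while the arm keeps its last pose, push and grip.
It also fails if it takes over 64 s, if anything falls off the work surface, if the arm or the gripper's body presses on something with over 40 N, if the wrist force passes 120 N, or if a joint passes its speed limit or range.

ROBOT

A 6-joint arm with a two-finger parallel gripper is mounted at the origin on the work surface. World frame = base frame: x ahead of the robot, y to its left, z up, the work surface at z = 0. Lengths are in m, angles in rad, forces in N, time in s.
With the tool pointing down it reaches from about 0.35 to 0.975 m from the base axis. Payload 7.1 kg.
Tool frame: the origin (TCP) lies midway between the tips of the shut fingers; the grasp point (between the pads) lies 19 mm behind it; x points along the fingers, z is the direction in which the jaws open and shut, and the axes are right-handed (so a half turn about x gives the same grasp; the last joint's range is limited). The gripper opens to 88 mm and grips with 3 to 60 N. Pads are 20 mm wide; open, the fingers measure 115 mm over their backs; the gripper's body (75 mm by 178 mm) begins 61 mm behind the grasp point.
Start: joints at [1.206, 0.423, 1.63, -0, 1.089, -0.019], TCP at [0.212, 0.588, 0.223] pointing down, gripper open.
Joint ranges: [-3, 3], [-0.9, 2.11], [0.09, 2.58], [-1.31, 4.45], [0.11, 2.69], [-2.54, 2.54]. Speed limits (rad/s): [2.39, 2.39, 3.01, 3.14, 3.14, 3.14].

INTERFACE

Orientations are given as a unit quaternion [x, y, z, w].
In Python, from bench import r, imaging gives the robot as it stands. Calls block until the motion is done:
- r.movep(position, orientation): joint-space move of the TCP to a pose.
- r.move_l(position, feed=0.15, rotation=None, threshold=None): straight line of the TCP; rotation=None keeps the orientation; feed is the mean speed in m/s. With threshold (N) it stops when the force on the tool has changed by that much, and returns True; else False.
- r.movej(angles): joint-space move.
- r.command_gripper(opening, newtons=None): finger opening in m; newtons is the grip in N (None keeps the last); returns when the fingers have stopped.
- r.pause(seconds).
- r.ik(position, orientation): joint angles nearest the present ones, or None.
- r.sense(): the state.
- imaging.camera(name): name is "scene" or "top" or "wrist"; returns the picture (400x640x3 uint8, red, green, blue); there is no depth.
- imaging.calibration(name): a dict with "mtx" (3x3 intrinsics, pixels), "eye" and "attitude" of the camera in the world. Camera axes: x right, y down, z forward; pixel columns grow to the right and rows downward; lengths in m; the calibration is good to about 2 mm. A picture is of the moment at which its call begins: read the wrist's pose just before it. calibration takes no time and is no camera call; for the wrist camera it gives the pose at the moment of the call.
A pose or a line that the arm cannot do raises r.MotionError and nothing moves.
- r.close_job(): hands the job in, once; it reports no verdict.
The state is a dict: "clock": time; "joint_positions": joint angles; "joint_velocities": joint speeds; "joint_torque": joint torques, N m; "eef_pos": TCP position; "tcp_rot": TCP orientation; "force": force on the tool from outside, world axes, zero at the start; "wrist_torque": the same for the moment, N m; "gripper_width": finger opening in m.
Only numpy, scipy, OpenCV 4.12 (cv2) and the standard library are available. Lean on these libraries where they do the work, as an engineer would, in place of code of your own. Each camera call takes 0.05 s, during which the arm holds its last target.

## Working session

There is one attempt and no reset: what is moved stays moved. The work goes in short steps, each a Python script; the robot and the scene stay as the last script left them, time stands still between calls to the robot, and variables do not carry over. Pictures are saved under pics/ and viewed, and the job is handed in when it is done.

```bash
ls; mkdir -p pics; python3 - <<'E'
from bench import r, imaging
import cv2
for n in ["scene","top","wrist"]:
    c=imaging.calibration(n); print(n,c)
    cv2.imwrite(f"pics/{n}0.png",imaging.camera(n)[:,:,::-1])
s=r.sense(); print({k:s[k] for k in ["clock","eef_pos","tcp_rot","force","gripper_width"]})
E
```

```text
pics
scene {'mtx': array([[414.42404569,   0.        , 322.92939466],
       [  0.        , 414.42404569, 203.78937112],
       [  0.        ,   0.        ,   1.        ]]), 'eye': array([ 1.16746034, -0.42265217,  0.83623014]), 'attitude': array([ 0.81684184,  0.41647814, -0.1779533 , -0.35727858])}
top {'mtx': array([[365.6938939 ,   0.        , 316.10536874],
       [  0.        , 365.6938939 , 200.4096761 ],
       [  0.        ,   0.        ,   1.        ]]), 'eye': array([0.37990596, 0.05349704, 1.26565049]), 'attitude': array([-0.69964704,  0.71230007, -0.04245825,  0.03633075])}
wrist {'mtx': array([[356.22088743,   0.        , 321.01320996],
       [  0.        , 356.22088743, 197.00895389],
       [  0.        ,   0.        ,   1.        ]]), 'eye': array([0.14927666, 0.6102362 , 0.3840407 ]), 'attitude': array([0.81155018, 0.5710773 , 0.07018663, 0.10164084])}
{'clock': 0.15, 'eef_pos': array([0.21165694, 0.5876044 , 0.22207524]), 'tcp_rot': array([-0.40678035,  0.57891099,  0.40629202,  0.57820291]), 'force': array([ 0.04475198, -0.16760607,  0.13141545]), 'gripper_width': 0.08759922796792524}
```

View pics/scene0.png

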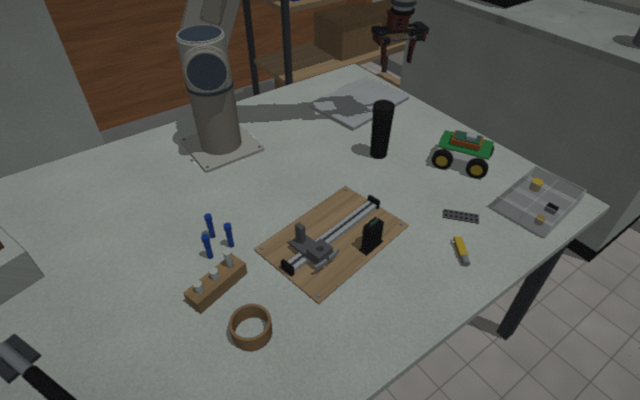

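View pics/top0.png

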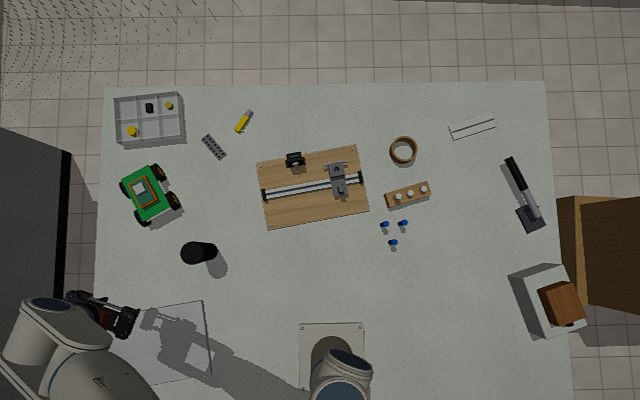

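View pics/wrist0.png

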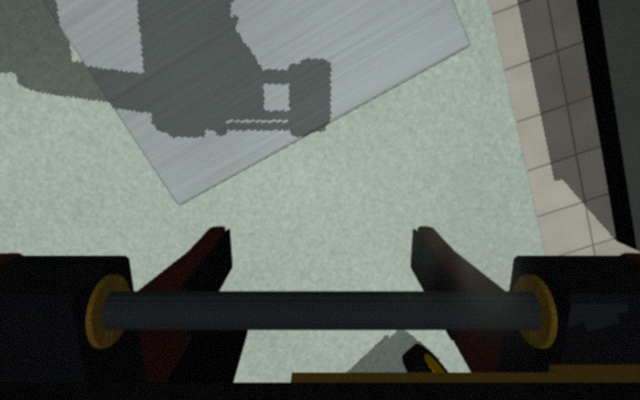

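The scene shows the rack at about (216,282) and the carriage at (312,243). The sensor is at (372,236), the tape at (250,327) and the flask at (381,130). Three blue look-alikes stand near (215,235). Next I'll enlarge both views.

```bash
python3 - <<'E'
import cv2,numpy as np
a=cv2.imread("pics/top0.png")[130:240,250:440]; cv2.imwrite("pics/topc.png",cv2.resize(a,None,fx=4,fy=4,interpolation=cv2.INTER_CUBIC))
a=cv2.imread("pics/scene0.png")[180:320,180:410]; cv2.imwrite("pics/scenec.png",cv2.resize(a,None,fx=3.4,fy=3.4,interpolation=cv2.INTER_CUBIC))
E
```

```text
(no output)
```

View pics/topc.png

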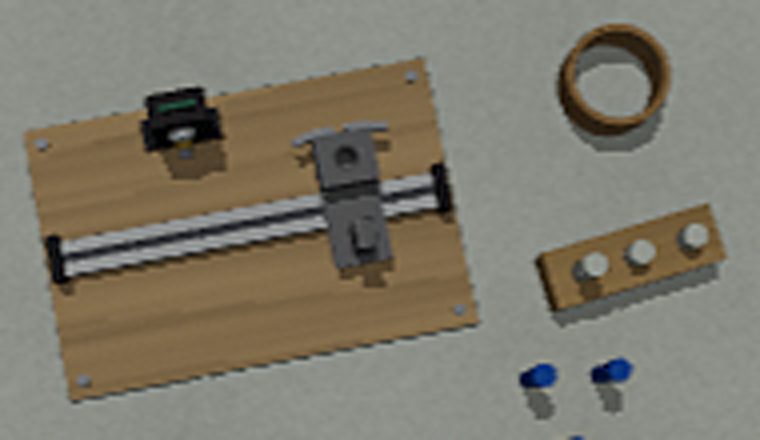

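View pics/scenec.png

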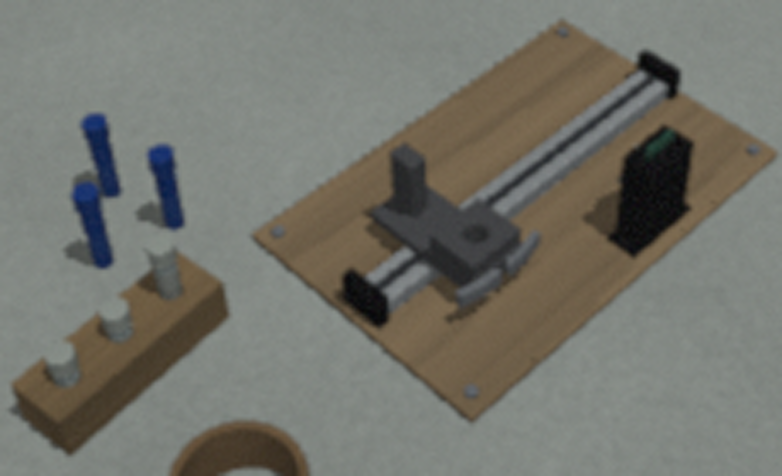

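The tall vial is the one at scene (228,258), which is top (398,196), at the carriage-side end of the rack. It stands clearly higher than the other two white-capped vials, at top (410,193) and (423,189). The blue ones are decoys. Next I'll take rough positions and plan a wrist look.

```bash
cat > h.py <<'E'
import numpy as np, cv2
from scipy.spatial.transform import Rotation as R
from bench import r, imaging
def ray(c,px):
    d=np.linalg.inv(c["mtx"])@np.array([px[0],px[1],1.]); return c["eye"],R.from_quat(c["attitude"]).apply(d)
def plane(c,px,z):
    e,d=ray(c,px); return e+d*(z-e[2])/d[2]
def proj(c,p):
    q=c["mtx"]@R.from_quat(c["attitude"]).inv().apply(np.asarray(p)-c["eye"]); return q[:2]/q[2]
def quat(jaw):   # tool down, jaw dir angle (world) of tool z
    x=np.array([0,0,-1.]); z=np.array([np.cos(jaw),np.sin(jaw),0]); y=np.cross(z,x)
    return R.from_matrix(np.c_[x,y,z]).as_quat()
def tri(obs):
    A=np.zeros((3,3));b=np.zeros(3)
    for c,px in obs:
        e,d=ray(c,px); d=d/np.linalg.norm(d); P=np.eye(3)-np.outer(d,d); A+=P;b+=P@e
    return np.linalg.solve(A,b)
E
python3 - <<'E'
from h import *
t=imaging.calibration("top"); s=imaging.calibration("scene"); w=imaging.calibration("wrist")
o=lambda u,v:(250+u/4,130+v/4)
for n,p,z in [("tall",o(594,264),.09),("s1",o(641,252),.066),("s2",o(694,236),.066),("hole",o(347,156),.06),("finTop",o(363,232),.09),("endL",o(55,258),.038),("endR",o(443,188),.038),("sensor",o(181,104),.10),("tape",(403,150),.048),("flasktop",(190,253),.19)]:
    print(n,plane(t,p,z).round(4))
for n,p,z in [("tall",(228,253),.09),("hole",(180+477/3.4,180+235/3.4),.06),("finTop",(180+409/3.4,180+151/3.4),.09)]: print("sc",n,plane(s,p,z).round(4))
st=r.sense();Rt=R.from_quat(st["tcp_rot"])
print(Rt.as_matrix().round(3)); print("cam in tool",Rt.inv().apply(w["eye"]-st["eef_pos"]),(Rt.inv()*R.from_quat(w["attitude"])).as_matrix().round(3))
E
```

```text
tall [ 0.5211 -0.2255  0.09  ]
s1 [ 0.5334 -0.2707  0.066 ]
s2 [ 0.546  -0.3154  0.066 ]
hole [ 0.6195 -0.0293  0.06  ]
finTop [ 0.5506 -0.0387  0.09  ]
endL [0.5404 0.2182 0.038 ]
endR [ 0.5948 -0.1119  0.038 ]
sensor [0.6567 0.1073 0.1   ]
tape [ 0.6839 -0.2577  0.048 ]
flasktop [0.3529 0.4122 0.19  ]
sc tall [ 0.5299 -0.2257  0.09  ]
sc hole [ 0.6256 -0.0283  0.06  ]
sc finTop [ 0.5513 -0.0366  0.09  ]
[[-0.    -0.941  0.339]
 [-0.001  0.339  0.941]
 [-1.     0.    -0.001]]
cam in tool [-1.62062723e-01  6.63595547e-02 -3.05729251e-06] [[ 0.001 -0.245  0.969]
 [ 0.001 -0.969 -0.245]
 [ 1.     0.001 -0.   ]]
```

```bash
python3 - <<'E'
from h import *
st=r.sense()
r.move_l([.212,.588,.33],feed=.25)
a=np.radians(15.5)
ty=np.array([-np.sin(a),np.cos(a)])
p=np.array([.523,-.2255])-.066*ty
print(p)
r.movep([p[0],p[1],.20],quat(a)); s=r.sense();print(s["clock"],s["eef_pos"],s["joint_positions"])
r.pause(.3)
c=imaging.calibration("wrist"); im=imaging.camera("wrist"); np.savez("w1.npz",**c); cv2.imwrite("pics/w1.png",im[:,:,::-1]); print(r.sense()["clock"], proj(c,[.523,-.2255,.09]))
E
```

```text
[ 0.54063773 -0.28909961]
4.0333 [ 0.54103918 -0.28853115  0.20011937] [-5.09378880e-01  4.31543186e-01  1.67483495e+00  1.06158029e-04
  1.03498061e+00 -7.80945952e-01]
4.3833 [320.73894291 107.53092928]
```

View pics/w1.png

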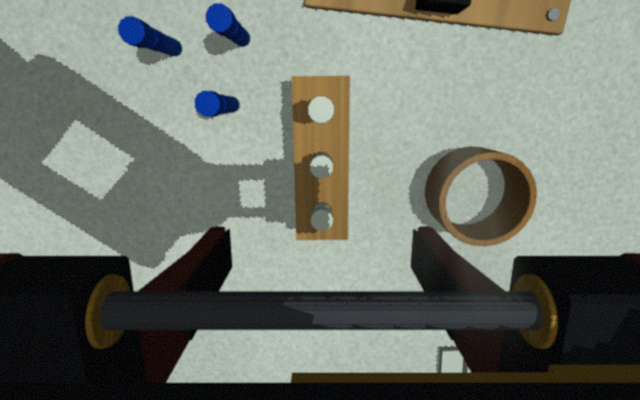

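The wrist view shows the tall vial's cap as the larger disc at (320,109). The short ones are at (320,165) and (321,217), and the rack is aligned with the jaws. I'll confirm with an enlarged crop and then look at the carriage.

```bash
python3 - <<'E'
from h import *
im=cv2.imread("pics/w1.png"); c=dict(np.load("w1.npz"))
cv2.imwrite("pics/w1c.png",cv2.resize(im[60:250,250:390],None,fx=3,fy=3,interpolation=cv2.INTER_CUBIC))
hsv=cv2.cvtColor(im,cv2.COLOR_BGR2HSV)
m=((hsv[...,1]<60)&(hsv[...,2]>60)).astype(np.uint8); 
q=np.zeros_like(m);q[82:238,296:346]=m[82:238,296:346]
n,l,st,ce=cv2.connectedComponentsWithStats(q)
for i in range(1,n):
    if st[i,4]>30: print(st[i],ce[i],plane(c,ce[i],.09).round(4),plane(c,ce[i],.066).round(4))
# corners of wood
w=((hsv[...,1]>80)&(hsv[...,0]<25)).astype(np.uint8); w[:70]=0;w[245:]=0;w[:,:285]=0;w[:,355:]=0
w=cv2.morphologyEx(w,cv2.MORPH_CLOSE,np.ones((25,25)))
ct=max(cv2.findContours(w,0,2)[0],key=cv2.contourArea); box=cv2.boxPoints(cv2.minAreaRect(ct)); P=[plane(c,b,.04) for b in box]; print(np.round(P,4), np.mean(P,0))
E
```

```text
[307  96  27  27 574] [320.4825784 109.1358885] [ 0.5231 -0.2267  0.09  ] [ 0.5231 -0.2268  0.066 ]
[310 153  23  25 465] [320.93763441 165.27311828] [ 0.5347 -0.267   0.09  ] [ 0.5358 -0.2708  0.066 ]
[311 203  22  28 493] [321.38133874 216.76673428] [ 0.5462 -0.3069  0.09  ] [ 0.5483 -0.3142  0.066 ]
[[ 0.4921 -0.207   0.04  ]
 [ 0.5393 -0.1938  0.04  ]
 [ 0.5821 -0.3364  0.04  ]
 [ 0.5293 -0.3512  0.04  ]] [ 0.53569159 -0.27208995  0.04      ]
```

View pics/w1c.png

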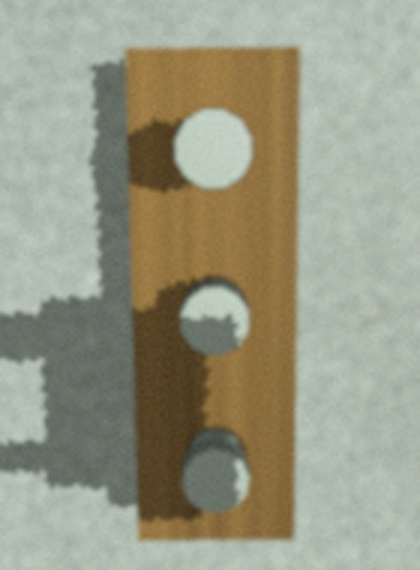

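```bash
python3 - <<'E'
from h import *
yh=np.array([-.054,.330]);yh/=np.linalg.norm(yh); ang=np.degrees(np.arctan2(yh[1],yh[0])); print(ang)
for k,aa in (("a",ang-180),("b",ang)):
    a=np.radians(aa); ty=np.array([-np.sin(a),np.cos(a)])
    p=np.array([.621,-.029])-.066*ty
    r.movep([p[0],p[1],.20],quat(a)); r.pause(.3)
    c=imaging.calibration("wrist"); im=imaging.camera("wrist"); np.savez(f"w2{k}.npz",**c); cv2.imwrite(f"pics/w2{k}.png",im[:,:,::-1]); print(r.sense()["clock"])
E
```

```text
99.29330859939712
6.55
9.5083
```

View pics/w2a.png

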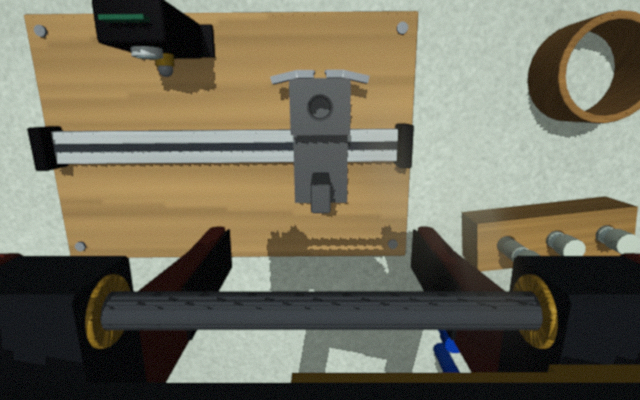

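View pics/w2b.png

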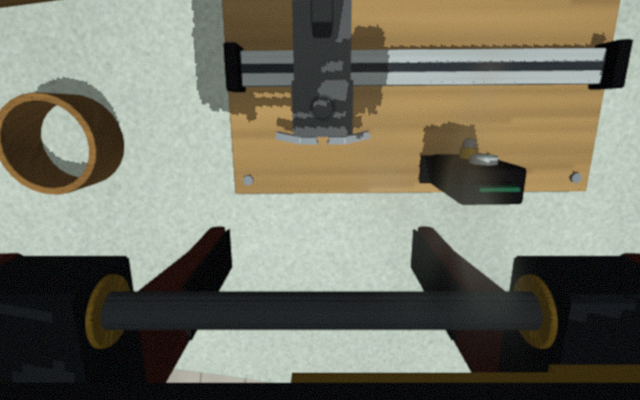

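The hole is near (320,106) in both half-turn views, and the rail is nearly level in both. I'll refine the hole, fin, rail direction and sensor in enlarged crops.

```bash
python3 - <<'E'
from h import *
out=[]
for k in "ab":
    im=cv2.imread(f"pics/w2{k}.png")[60:220 if k=="a" else 150,270:370] if k=="a" else cv2.imread("pics/w2b.png")[0:150,270:370]
    e=np.clip(im.astype(float)*(2 if k=="a" else 3),0,255).astype(np.uint8)
    out.append(cv2.resize(e[:150],None,fx=3.9,fy=3.9,interpolation=cv2.INTER_CUBIC))
cv2.imwrite("pics/holes.png",np.hstack(out))
E
```

```text
(no output)
```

View pics/holes.png

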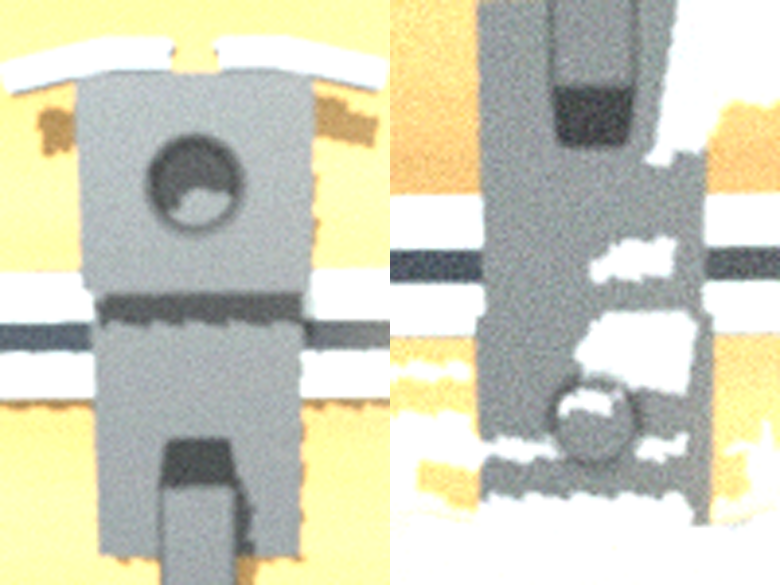

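```bash
python3 - <<'E'
from h import *
ca=dict(np.load("w2a.npz"));cb=dict(np.load("w2b.npz"));c1=dict(np.load("w1.npz"))
t=imaging.calibration("top"); s=imaging.calibration("scene")
A=plane(ca,(320.0,106.7),.06);B=plane(cb,(322.6,107.7),.06); print("hole",A,B,(A+B)/2)
# fin top face in a: crop
o=lambda u,v:(270+u/3.9,60+v/3.9); ob=lambda u,v:(270+(u-390)/3.9,v/3.9)
print("fin front edge ctr a",plane(ca,o(198,487),.09)," b far edge",plane(cb,ob(593,87),.09))
# rail dark slot/white edges by column scan
for k,c,v0,v1,cols in (("a",ca,120,175,(80,100,150,200,250,270)),("b",cb,40,95,(380,400,440,500,550,590))):
    g=cv2.cvtColor(cv2.imread(f"pics/w2{k}.png"),cv2.COLOR_BGR2HSV); P=[]
    for u in cols:
        col=g[v0:v1,u]; m=(col[:,1]<50)&(col[:,2]<90); v=np.nonzero(m)[0]+v0; P.append(plane(c,(u,v.mean()),.024)); print(u,v.min(),v.max(),v.mean())
    P=np.array(P); f=np.polyfit(P[:,1],P[:,0],1); print(k,"angle",90+np.degrees(np.arctan(-f[0])), "x at y=0",f[1])
E
```

```text
hole [ 0.62176102 -0.02860452  0.06      ] [ 0.62092015 -0.02803324  0.06      ] [ 0.62134059 -0.02831888  0.06      ]
fin front edge ctr a [ 0.56346415 -0.03882888  0.09      ]  b far edge [ 0.56367149 -0.03802663  0.09      ]
80 144 151 146.8
100 144 151 147.42857142857142
150 144 150 147.33333333333334
200 143 150 145.6
250 143 149 146.2
270 145 149 147.25
a angle 99.51319068424014 x at y=0 0.5801621388994886
380 62 72 67.0
400 63 70 66.5
440 63 70 66.33333333333333
500 62 69 65.5
550 62 69 65.83333333333333
590 62 86 69.55555555555556
b angle 98.98776435499092 x at y=0 0.5796658535891956
```

The hole is at (0.6213, -0.0283), with the half-turn views agreeing to about 1 mm. The vial is at (0.523, -0.227). Now I'll grasp it by the cap.

```bash
python3 - <<'E'
from h import *
a=np.radians(16); q=quat(a)
V=[.5229,-.2271]
r.movep([V[0],V[1],.14],q); r.command_gripper(.05,15)
s=r.sense();print(s["clock"],s["eef_pos"],s["force"])
hit=r.move_l([V[0],V[1],.061],feed=.1,threshold=8); print("hit",hit)
r.command_gripper(0.0,15); s=r.sense();print(s["clock"],s["eef_pos"],s["force"],s["gripper_width"])
r.move_l([V[0],V[1],.066],feed=.03);print(r.sense()["force"])
r.move_l([V[0],V[1],.18],feed=.15); s=r.sense();print(s["clock"],s["eef_pos"],s["force"],s["gripper_width"])
a=np.radians(99.3-180)
r.movep([.6213,-.0283,.18],quat(a)); r.pause(.2);s=r.sense();print(s["clock"],s["eef_pos"],s["force"],s["gripper_width"])
for n in("scene","top","wrist"): cv2.imwrite(f"pics/h_{n}.png",imaging.camera(n)[:,:,::-1])
a=cv2.imread("pics/h_scene.png")[130:300,210:410]; cv2.imwrite("pics/h_scenec.png",cv2.resize(a,None,fx=3.4,fy=3.4,interpolation=cv2.INTER_CUBIC))
E
```

```text
11.3167 [ 0.52290207 -0.22713916  0.14001018] [-0.35194665  0.41414049 -0.47682797]
hit False
12.8417 [ 0.52303979 -0.22717645  0.0612037 ] [-0.48031061 -0.93331644  2.64894917] 0.019424415565322924
[-0.16941324 -0.44964309 -0.61113939]
14.0667 [ 0.52225465 -0.22682938  0.1791842 ] [ 0.65791171  1.03617443 -0.61789421] 0.019308706530772855
16.05 [ 0.62123991 -0.02863949  0.17998908] [0.44437424 1.23952155 0.29702432] 0.019505767906228124
```

View pics/h_scenec.png

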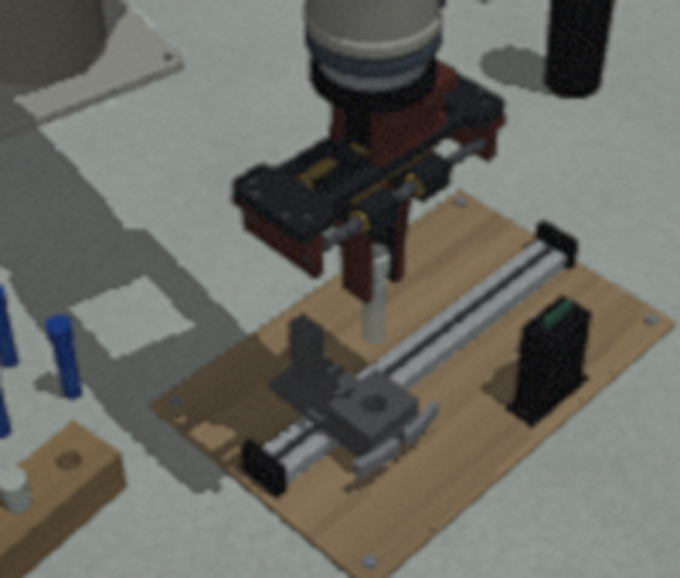

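View pics/h_wrist.png

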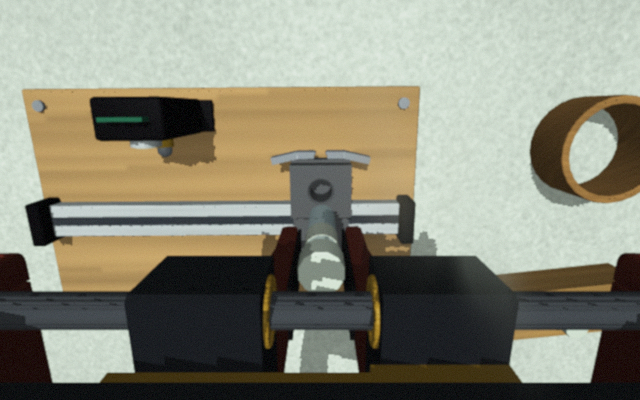

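The vial is held upright and the rack hole is empty. I'll lower it to just above the mouth and look again.

```bash
python3 - <<'E'
from h import *
H=[.6213,-.0283]
r.move_l(H+[.122],feed=.12); r.pause(.2)
c=imaging.calibration("wrist"); im=imaging.camera("wrist"); s=imaging.camera("scene")
st=r.sense();print(st["clock"],st["eef_pos"],st["force"])
print("hole proj",proj(c,H+[.06]),"vial bottom",proj(c,H+[.071]), "scene",proj(imaging.calibration("scene"),H+[.06]))
A=cv2.resize(im[100:260,250:390,::-1],(525,600),interpolation=cv2.INTER_CUBIC)
B=cv2.resize(s[200:260,300:327+15,::-1],None,fx=6,fy=10,interpolation=cv2.INTER_CUBIC)[:600]
cv2.imwrite("pics/pre.png",np.hstack([A,cv2.resize(s[205:270,298:328,::-1],(275,600),interpolation=cv2.INTER_CUBIC)]))
E
```

```text
17.1333 [ 0.62175028 -0.02832358  0.1227225 ] [ 0.85527814  0.18178311 -0.39424401]
hole proj [320.21189873 212.52586226] vial bottom [320.19154654 217.53459397] scene [319.287228   248.03312339]
```

View pics/pre.png

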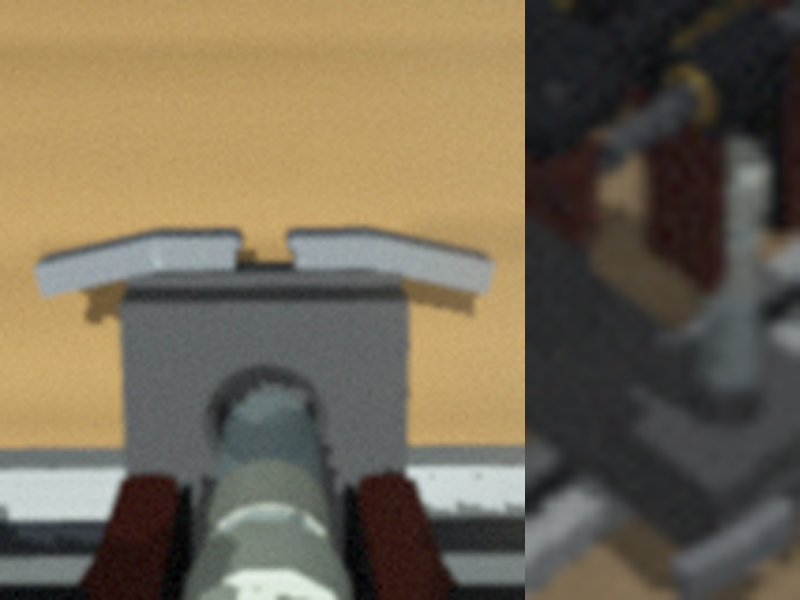

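The vial sits over the mouth, centred laterally at about (320,212). I'll insert it with a force stop.

```bash
python3 - <<'E'
from h import *
H=[.6213,-.0283]
hit=r.move_l(H+[.078],feed=.03,threshold=7)
st=r.sense();print(hit,st["clock"],st["eef_pos"],st["force"],st["gripper_width"])
E
```

```text
True 18.375 [ 0.62158036 -0.0283124   0.0811117 ] [-0.45325778  0.83093597  5.58001893] 0.01929208646369531
```

Contact came at TCP z 0.0811, where 0.081 is expected for fully home. I'll release, retreat and check.

```bash
python3 - <<'E'
from h import *
H=[.6213,-.0283]
r.command_gripper(.045); 
r.move_l(H+[.16],feed=.15)
# camera above hole/fin, jaw -80.7
a=np.radians(-80.7); ty=np.array([-np.sin(a),np.cos(a)]); xh=ty
p=np.array(H)-.035*xh-.066*ty   # camera above the carriage middle
r.movep([p[0],p[1],.20],quat(a)); r.pause(.2)
c=imaging.calibration("wrist"); im=imaging.camera("wrist"); np.savez("w3.npz",**c); cv2.imwrite("pics/w3.png",im[:,:,::-1])
s=imaging.camera("scene"); cv2.imwrite("pics/s3.png",s[:,:,::-1])
st=r.sense();print(st["clock"],st["force"])
F=np.array(H)-.07*xh; print("fin",F, proj(c,[*F,.09]),"cap",proj(c,H+[.11]))
cv2.imwrite("pics/s3c.png",cv2.resize(s[180:290,230:400,::-1],None,fx=4,fy=4,interpolation=cv2.INTER_CUBIC))
E
```

```text
20.4667 [1.04216845 0.48112492 0.47164507]
fin [ 0.5522201  -0.03961227] [320.60570315 155.95391103] cap [320.70186455  54.31437705]
```

View pics/w3.png

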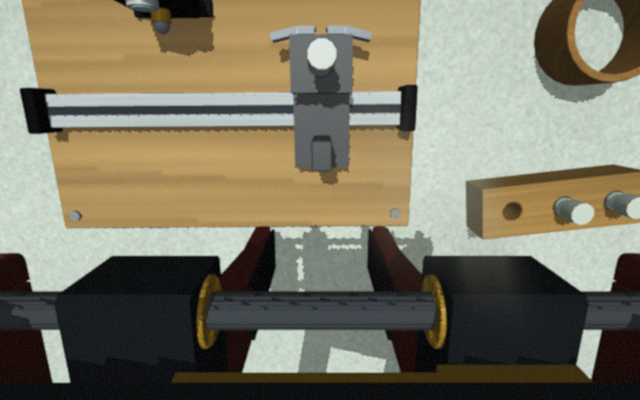

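View pics/s3c.png

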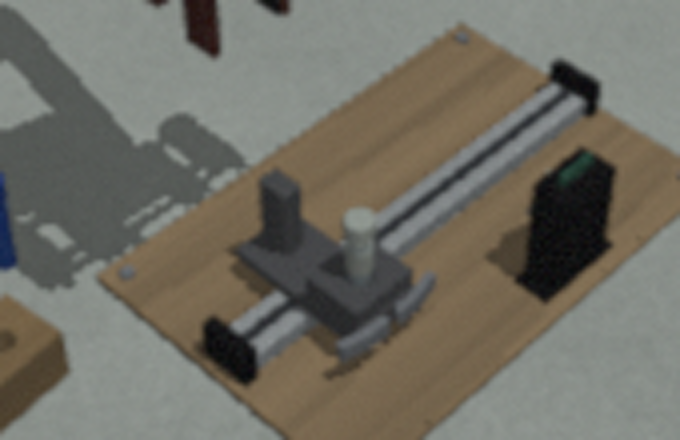

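The vial is seated and upright: its cap is at (321,53) against a predicted (320.7,54.3). The rest is untouched. Next I'll measure the remaining distance to the detent.

```bash
python3 - <<'E'
from h import *
ca=dict(np.load("w2a.npz"));cb=dict(np.load("w2b.npz"))
a=np.radians(99.3); yh=np.array([np.cos(a),np.sin(a)]);xh=np.array([np.sin(a),-np.cos(a)])
H=np.array([.6213,-.0283]); O=H-.035*xh
t0=cv2.imread("pics/top0.png");s0=cv2.imread("pics/scene0.png")
obs=[];P=[]
for k,c,im in (("a",ca,cv2.imread("pics/w2a.png")),("b",cb,cv2.imread("pics/w2b.png")),("top",imaging.calibration("top"),t0),("scene",imaging.calibration("scene"),s0)):
    h=cv2.cvtColor(im,cv2.COLOR_BGR2HSV); g=((h[...,0]>50)&(h[...,0]<85)&(h[...,1]>90)&(h[...,2]>25)).astype(np.uint8)
    n,l,st,ce=cv2.connectedComponentsWithStats(g)
    ex=proj(c,[.657,.107,.103]); i=min([i for i in range(1,n) if st[i,4]>8],key=lambda i:np.hypot(*(ce[i]-ex)))
    p=plane(c,ce[i],.103); print(k,st[i],ce[i],p, "dy",(p[:2]-O)@yh); obs.append((c,ce[i]))
p=tri(obs[:2]);print(p,(p[:2]-O)@yh); p=tri(obs);print(p,(p[:2]-O)@yh)
A=cv2.resize(cv2.imread("pics/w2a.png")[20:90,110:210],None,fx=4,fy=4,interpolation=cv2.INTER_CUBIC)
B=cv2.resize(cv2.imread("pics/w2b.png")[120:190,420:520],None,fx=4,fy=4,interpolation=cv2.INTER_CUBIC)
cv2.imwrite("pics/ball.png",np.hstack([A,B])*1)
E
```

```text
a [ 97  13  53  10 418] [122.26555024  17.09569378] [0.65741669 0.11034759 0.103     ] dy 0.13098856951434654
b [481 185  40   8 198] [504.00505051 188.8030303 ] [0.65675953 0.11484148 0.103     ] dy 0.13552959684071283
top [289 155  10   3  16] [293.625 155.875] [0.65650186 0.11241455 0.103     ] dy 0.13317620711102085
scene [370 219   8   7  25] [373.28 221.8 ] [0.6603943  0.10876548 0.103     ] dy 0.12894606748247905
[ 0.62192272 -0.02652669  0.35713093] 0.0016493702345697302
[0.65742047 0.1131262  0.09978926] 0.13373004700640187
```

View pics/ball.png

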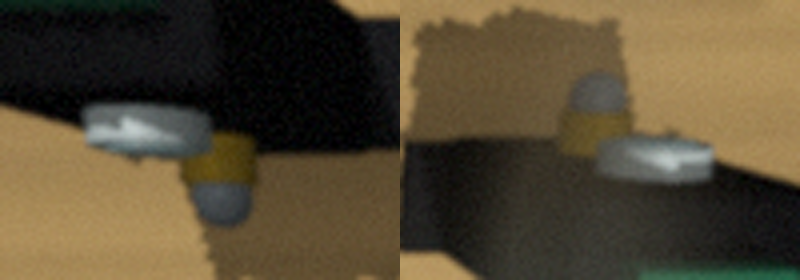

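```bash
python3 - <<'E'
from h import *
ca=dict(np.load("w2a.npz"));cb=dict(np.load("w2b.npz"))
a=np.radians(99.3); yh=np.array([np.cos(a),np.sin(a)]);xh=np.array([np.sin(a),-np.cos(a)])
H=np.array([.6213,-.0283]); O=H-.035*xh
for z in (.03,.04,.05,.06):
    A=plane(ca,(165.5,70),z)[:2];B=plane(cb,(469.5,143.7),z)[:2]; print(z,(A-O)@yh,(B-O)@yh,(A-O)@xh,(B-O)@xh)
F=H-.07*xh; q=quat(a-np.pi)
r.movep([*F,.12],q); r.pause(.2); s=r.sense(); print(s["clock"],s["gripper_width"],s["force"])
hit=r.move_l([*F,.053],feed=.1,threshold=8); print(hit); s=r.sense(); print(s["eef_pos"],s["force"])
r.command_gripper(0,25); r.pause(.2); s=r.sense(); print(s["clock"],s["gripper_width"],s["eef_pos"],s["force"],"fy",s["force"][:2]@yh)
E
```

```text
0.03 0.1359014500086879 0.13656476476945847 0.06666137959594244 0.06694084481381812
0.04 0.1317777773130803 0.1324286923592292 0.06572069285275677 0.06595364073384093
0.05 0.12765410461747267 0.12829261994899988 0.06478000610957098 0.06496643665386373
0.06 0.12353043192186505 0.12415654753877059 0.0638393193663853 0.06397923257388653
21.1 0.045131749624423095 [-0.5377941   0.01919982 -0.16856245]
False
[ 0.55255983 -0.03965162  0.05331039] [-0.08800566  0.44539703 -0.3454223 ]
22.675 0.015719802237648777 [ 0.55237612 -0.03963955  0.05325505] [-0.47931003  0.41503266  4.83214741] fy 0.487035683136064
```

The fin is held at a width of 15.7 mm. The detent is expected about 0.128–0.135 m along, so I'll slide most of the way and then go in 1 mm force-sensed steps.

```bash
cat > st.py <<'E'
from h import *
a=np.radians(99.3); yh=np.array([np.cos(a),np.sin(a)]);xh=np.array([np.sin(a),-np.cos(a)])
F=np.array([.6213,-.0283])-.07*xh
def meas(n=5):
    f=[];
    for _ in range(n):
        r.pause(.02); s=r.sense(); f.append(s["force"])
    f=np.mean(f,0); p=s["eef_pos"]
    return (p[:2]-F)@yh,f[:2]@yh,f[:2]@xh,f[2],s["clock"]
E
python3 - <<'E'
from st import *
for d in (.04,.08,.11):
    r.move_l([*(F+d*yh),.0532],feed=.06); print(d,np.round(meas(),4))
for d in np.arange(.112,.1245,.002):
    r.move_l([*(F+d*yh),.0532],feed=.02); print(round(d,4),np.round(meas(),4))
E
```

```text
0.04 [ 0.0407  1.5922 -1.6982  5.782  23.575 ]
0.08 [ 0.0807  1.7214 -2.5308  6.9868 24.475 ]
0.11 [ 0.1105  0.4473 -3.5646  7.4749 25.2083]
0.112 [ 0.1126  0.9212 -3.6405  6.9428 25.5417]
0.114 [ 0.1146  0.9333 -3.6067  7.1366 25.875 ]
0.116 [ 0.1167  2.1209 -3.3228  7.326  26.2083]
0.118 [ 0.1187  1.7406 -3.2812  7.3753 26.5417]
0.12 [ 0.1206  1.5172 -3.8221  7.0232 26.875 ]
0.122 [ 0.1226  1.1829 -3.6833  7.7024 27.2083]
0.124 [ 0.1245  0.8683 -3.9351  7.4121 27.5417]
```

```bash
python3 - <<'E'
from st import *
prev=None
for d in np.arange(.125,.1385,.001):
    h=r.move_l([*(F+d*yh),.0532],feed=.01,threshold=4.5); m=meas(4); print(round(d,4),h,np.round(m,4))
    if h or m[1]<-2.5: break
E
```

```text
0.125 False [ 0.1253 -0.9039 -4.2061  7.2582 27.8583]
0.126 False [ 0.1263 -1.0025 -3.7235  7.4374 28.175 ]
0.127 False [ 0.1274 -0.078  -3.9369  7.4932 28.4917]
0.128 False [ 0.1286  0.8632 -3.847   7.5437 28.8083]
0.129 False [ 0.1297  3.03   -3.7218  7.4244 29.125 ]
0.13 False [ 0.1308  2.6724 -3.9319  7.6429 29.4417]
0.131 False [ 0.1318  2.0473 -3.4748  7.5361 29.7583]
0.132 False [ 0.1322 -1.3369 -4.1233  7.473  30.075 ]
0.133 False [ 0.1325 -6.5537 -4.0018  8.1089 30.3917]
```

The click is clear: the pull rose to +3 N from 0.129, then turned to -6.5 N holding back at 0.1325. I'll ease the push off slightly so it rests in the notch, and look.

```bash
python3 - <<'E'
from st import *
for d in (.1324,.132):
    r.move_l([*(F+d*yh),.0532],feed=.01); m=meas(4); print(d,np.round(m,4))
    if m[1]>-1.5: break
r.pause(.5); print(np.round(meas(),4), r.sense()["gripper_width"])
c=imaging.calibration("wrist"); im=imaging.camera("wrist"); cv2.imwrite("pics/e_w.png",im[:,:,::-1])
s=imaging.camera("scene"); cv2.imwrite("pics/e_s.png",cv2.resize(s[150:340,180:410,::-1],None,fx=3.1,fy=3.1,interpolation=cv2.INTER_CUBIC))
E
```

```text
0.1324 [ 0.1322 -3.7547 -4.2027  7.4797 30.7083]
0.132 [ 0.1321 -1.9001 -4.301   7.7161 31.025 ]
[ 0.1321 -2.093  -3.835   7.9264 31.6083] 0.016043731116137567
```

View pics/e_w.png

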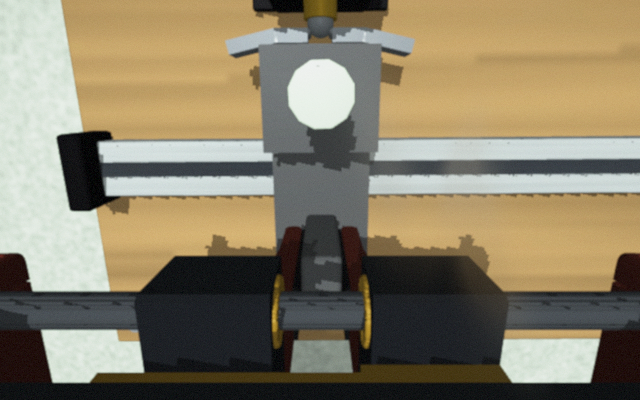

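View pics/e_s.png

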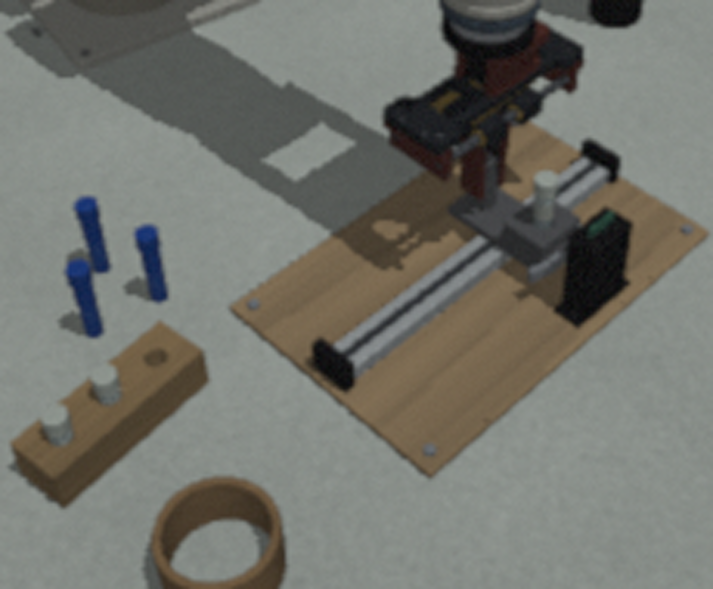

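The ball at (320,27) sits in the notch, between bar edges at about 308 and 333, and the cap at (321,93) is upright. The fin is held and the short vials and tape are in place, so I'm handing in.

```bash
python3 - <<'E'
from bench import r
print(r.close_job(), r.sense()["clock"])
E
```

```text
the job is handed in; nothing more can be done
the job is handed in; nothing more can be done
```

The job is handed in, about 32 s into the 64 s allowed: the tall vial is in the carriage and the carriage is at rest in the notch with the fin still gripped.

- **Vial:** I took it from the rack by its cap and lowered it into the carriage hole at the loading end. It stopped at tool height 81.1 mm, where 81 mm is expected for fully home. After I let go, the camera showed it upright within about 1 pixel of the predicted spot.
- **Notch:** I slid the carriage about 132 mm. The force pulled the carriage on by up to +3 N, then turned to −6.5 N holding back, which is the click. I eased back about 0.4 mm.
- **Last checks:** About 2 N of push along the rail remained, and the gripper read 16 mm on the fin. The wrist picture shows the ball inside the notch. The short vials and the tape look unmoved. The flask is only partly in the last picture, but nothing came near it.
- **Disagreements:**
  - The separate camera estimates put the detent between about 128 and 136 mm, so I relied on the felt click at 132 mm.
  - While holding the fin there was also a steady side force of about 4 N and a vertical force of about 8 N. I put the side force down to a small error in my rail angle and did not trace the vertical one. Both are well below the limits.

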